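# Set the primed figures on their display plinths

### The job

Stand each of the four grey primed figures on the wooden plinth whose black inlay has the shape and size of the figure's base (large round, small round, square, oblong), centred on the inlay with the square and oblong bases lined up with theirs; which way a figure faces does not matter. Set the figures down rather than dropping them, keep them upright throughout, and do not knock over the blue or the brown paint bottle standing among them.

Things in the scene. Friction and masses are not known exactly. Their poses are not given: they have to be found in the camera images.
- giant: Stout primer-grey figure on the LARGE ROUND base (60 mm across, 6 mm thick), 87 mm tall. Box-shaped torso from 33 to 67 mm above the underside, 26 mm thick along x and 44 mm wide along y, plus arms to 74 mm along y: grip it front to back, along x. Round head above, legs below. About 160 g. Origin: centre of the base's underside; z up, faces -x.
- soldier: Small slim primer-grey figure on the SMALL ROUND base (40 mm across, 6 mm thick), 85 mm tall. Box-shaped torso from 33 to 63 mm above the underside, 20 mm thick along x and 24 mm wide along y, plus arms to 40 mm along y: grip it front to back, along x. About 70 g. Origin: centre of the base's underside; z up, faces -x.
- wizard: Primer-grey robed figure with a pointed hat (brim 24 mm wide) on the SQUARE base (50 x 50 mm, 6 mm thick), 97 mm tall. The robe is a round column 26 mm in diameter from 26 to 64 mm above the underside, wider below. A staff 4 mm thick, 88 mm tall, stands at y = -20 mm: grip the robe along x. About 100 g. Origin: centre of the base's underside; z up, faces -x.
- rider: Primer-grey horse and rider on the OBLONG base (76 mm along x, 36 mm along y, 6 mm thick), 89 mm tall. The horse's barrel is a box 56 mm long (x) and 24 mm wide (y) from 29 to 51 mm above the underside; the rider's torso above it is also 24 mm wide, to 75 mm: grip along y at the middle. The horse's muzzle reaches x = -46 mm. About 120 g. Origin: centre of the base's underside; z up, faces -x.
- plinth_large_round: Pale wooden display plinth, round, 84 mm across, with a round black inlay 72 mm across on top; for the large round base. Fixed to the table, 18 mm high, flat on top with nothing standing up (the inlay is only a colour). The origin is the centre of its underside, on the table; its flat top is at z = +18 mm.
- plinth_small_round: Pale wooden display plinth, round, 64 mm across, with a round black inlay 52 mm across on top; for the small round base. Fixed to the table, 18 mm high, flat on top with nothing standing up (the inlay is only a colour). The origin is the centre of its underside, on the table; its flat top is at z = +18 mm.
- plinth_square: Pale wooden display plinth, 74 x 74 mm, with a square black inlay 62 x 62 mm on top; for the square base. x and y run along its edges. Fixed to the table, 18 mm high, flat on top with nothing standing up (the inlay is only a colour). The origin is the centre of its underside, on the table; its flat top is at z = +18 mm.
- plinth_oblong: Pale wooden display plinth, 100 mm along x and 60 mm along y, with an oblong black inlay 88 x 48 mm on top; for the oblong base. Fixed to the table, 18 mm high, flat on top with nothing standing up (the inlay is only a colour). The origin is the centre of its underside, on the table; its flat top is at z = +18 mm.
- bottle_a: Blue-bodied dropper bottle of paint with a white cap and a paper label, 26 mm in diameter, 78 mm tall, standing loose among the figures; not to be knocked over. The origin is the centre of its underside.
- bottle_b: Red-brown-bodied dropper bottle of paint with a white cap and a paper label, 26 mm in diameter, 78 mm tall, standing loose among the figures; not to be knocked over. The origin is the centre of its underside.
Mind the look-alikes: they are no part of the job. What is shaped like the giant but pink, red or yellow is not meant.

How it is judged:
At the end, for the whole second after the job is handed in: Each figure at rest on its own plinth, base flat on the top, upright within 0.1 rad, centre within 10 mm of the plinth's; the square base within 0.25 rad of its inlay (any of four ways), the oblong base within 0.25 rad of its inlay (either way round) (horizontal distance between giant and plinth_large_round below 0.01 m and z of giant in the frame of plinth_large_round between 0.015 and 0.022 m and angle between each of giant, soldier, wizard, rider's own z axis and vertical below 0.1 rad and linear speed of each of giant, soldier, wizard, rider below 0.02 m/s and angular speed of each of giant, soldier, wizard, rider below 0.2 rad/s and horizontal distance between soldier and plinth_small_round below 0.01 m and z of soldier in the frame of plinth_small_round between 0.015 and 0.022 m and horizontal distance between wizard and plinth_square below 0.01 m and z of wizard in the frame of plinth_square between 0.015 and 0.022 m and horizontal distance between rider and plinth_oblong below 0.01 m and z of rider in the frame of plinth_oblong between 0.015 and 0.022 m and (angle between the x axis of wizard and the x axis of plinth_square, either way round below 0.25 rad or angle between the x axis of wizard and the y axis of plinth_square, either way round below 0.25 rad) and angle between the x axis of rider and the x axis of plinth_oblong, either way round below 0.25 rad); the robot touches nothing.
It fails at once if a figure is tipped over (more than 35 degrees) (angle between any of giant, soldier, wizard, rider's own z axis and vertical above 0.61 rad).
It fails at once if a figure is let go in the air, its base more than 50 mm above the table ((height (world z) of giant above 0.05 m and contact force between the fingers and giant below 0.02 N) or (height (world z) of soldier above 0.05 m and contact force between the fingers and soldier below 0.02 N) or (height (world z) of wizard above 0.05 m and contact force between the fingers and wizard below 0.02 N) or (height (world z) of rider above 0.05 m and contact force between the fingers and rider below 0.02 N)).
It fails at once if a paint bottle is knocked over (angle between any of bottle_a, bottle_b's own z axis and vertical above 0.6 rad).
It also fails if it takes over 106 s, if anything falls off the work surface, if the arm or the gripper's body presses on something with over 40 N, if the wrist force passes 120 N, or if a joint passes its speed limit or range.

### The arm

A 6-joint arm with a two-finger parallel gripper is mounted at the origin on the work surface. World frame = base frame: x ahead of the robot, y to its left, z up, the work surface at z = 0. Lengths are in m, angles in rad, forces in N, time in s.
With the tool pointing down it reaches from about 0.35 to 0.975 m from the base axis. Payload 4.9 kg.
Tool frame: the origin (TCP) lies midway between the tips of the shut fingers; the grasp point (between the pads) lies behind it (manip.grasp_offset is the y of the grasp point in the tool frame, in m); y points along the fingers, z is the direction in which the jaws open and shut, and the axes are right-handed (so a half turn about y gives the same grasp; the last joint's range is limited). The gripper opens to 85 mm and grips with 20 to 120 N. Pads are 22 mm wide; open, the fingers measure 114 mm over their backs; the gripper's body (76 mm by 85 mm) begins 54 mm behind the grasp point. The pads swing forward as they close: fully open they stand 13 mm farther back than shut.
Start: joints at [1.202, 0.053, 1.613, -0, 1.476, -0.119], TCP at [0.154, 0.606, 0.231] pointing down, gripper open.
Joint ranges: [-3.01, 3.01], [-1.01, 2.22], [0.06, 2.58], [-1.02, 4.17], [0.09, 2.62], [-3.14, 3.14]. Speed limits (rad/s): [2.57, 2.57, 3.14, 3.14, 3.14, 3.14].

### API

Orientations are given as a unit quaternion [w, x, y, z].
In Python, from plant import manip gives the robot as it stands. The module is installed in compiled form; this text tells all that it offers.
- The arm moves only by the shell command python3 -m jog 'ROWS'. ROWS is a JSON object of lists of equal length, an entry for each row: "offset": the shift along the world's x, y, z in units of 50 mm (1.0 is 50 mm), a list of three; "angular": the turn, a rotation vector about the world's x, y, z in units of 6 degrees (1.0 is 6 degrees), a list of three; "jaw": the finger opening in mm, from 0 to 85.4. In form: {"offset": [[tx, ty, tz], ...], "angular": [[ax, ay, az], ...], "jaw": [jaw, ...]}. A call has 1 to 12 rows; each row shifts and turns the commanded pose from where the row before left it; what a row does not reach is not made up. A row lasts 1/10 s, in which the tool goes at most 50 mm and 8.59 degrees, less where a joint would pass 70% of its speed; a pose out of reach is approached as far as the arm can. A call is refused whole if a number of a shift passes 1 or a number of a turn 1, either way. A call with a gripper value outside its range is refused whole. The fingers move at their own pace and stop on an object; the grip force is fixed at half the most. Time passes only in rows, so rows that do not move let the fingers close. It gives the time, the measured TCP pose, the force and the opening at its end, in the units of the state.
- manip.state(): the state, without advancing time (a new reading comes with each control period).
- manip.grab_frame(name): name is "scene" or "top"; returns the picture (400x640x3 uint8, blue, green, red); there is no depth.
- manip.camera_model(name): a dict with "fx", "fy", "cx", "cy" (pixels), "k1" (the pictures are not rectified: a ray, as slopes to the right and down, at radius r is drawn at 1 + k1 r^2 times it, then the intrinsics apply), "rvec" (rotation vector, rad) and "tvec" (3), from world to camera coordinates, as OpenCV has them. Camera axes: x right, y down, z forward; pixel columns grow to the right and rows downward; lengths in m; the calibration is good to about 2 mm. A picture is of the moment at which its call begins. camera_model takes no time and is no camera call.
- manip.job_done(): hands the job in, once; it reports no verdict.
The state is a dict: "time": time; "joint_pos": joint angles; "joint_vel": joint speeds; "joint_efforts": joint torques, N m; "tool_pos": TCP position; "tool_rot": TCP orientation; "contact_force": force on the tool from outside, world axes, zero at the start; "ft_torque": the same for the moment, N m; "gripper_width": opening from 0.0 (shut) to 1.0 (fully open).
Only numpy, scipy, OpenCV 4.12 (cv2) and the standard library are available. Lean on these libraries where they do the work, as an engineer would, in place of code of your own. Each camera call takes 0.05 s, during which the arm holds its last target.

## Working session

There is one attempt and no reset: what is moved stays moved. The work goes in short steps, Python scripts to look and compute and a shell command to move; the robot and the scene stay as the last step left them, time stands still between calls to the robot, and variables do not carry over. Pictures are saved under pics/ and viewed, and the job is handed in when it is done.

```bash
mkdir -p pics
python3 - <<'E'
from plant import manip
import cv2
print(manip.state(), manip.grasp_offset)
for n in("scene","top"):
    cv2.imwrite(f"pics/{n}0.png",manip.grab_frame(n)); print(n,manip.camera_model(n))
E
```

```text
{'time': 0.0, 'joint_pos': array([ 1.20197347e+00,  5.33649790e-02,  1.61429942e+00, -3.80750860e-06,
        1.47598546e+00, -1.19030298e-01]), 'joint_vel': array([-0.00037012,  0.00156707, -0.00087882, -0.00030415, -0.00089543,
       -0.0013101 ]), 'joint_efforts': array([-2.35496473e-04, -3.93695605e+01, -3.70167160e+01, -2.11681827e-04,
        6.94980263e-03, -9.62461087e-06]), 'tool_pos': array([0.15429516, 0.60501361, 0.23005474]), 'tool_rot': array([-0.70089236,  0.70230461, -0.08825977,  0.08791104]), 'contact_force': array([0.1470539 , 0.36852285, 0.10875158]), 'ft_torque': array([0.00997282, 0.00903898, 0.02853962]), 'gripper_width': 0.9987139112440505} -0.0187
scene {'fx': 476.3867169172863, 'fy': 476.3867169172863, 'cx': 321.9738521190753, 'cy': 191.33856580035396, 'k1': -0.0065898301694244715, 'rvec': array([ 0.86010593,  2.59666745, -1.04004404]), 'tvec': array([ 0.4450511 , -0.25590924,  1.40831845])}
top {'fx': 462.4765064928065, 'fy': 462.4765064928065, 'cx': 319.51455124736884, 'cy': 212.7515763081837, 'k1': 0.04058702298589514, 'rvec': array([ 2.15273137, -2.10129761,  0.17667598]), 'tvec': array([0.03913684, 0.57140291, 1.3098051 ])}
```

View pics/scene0.png

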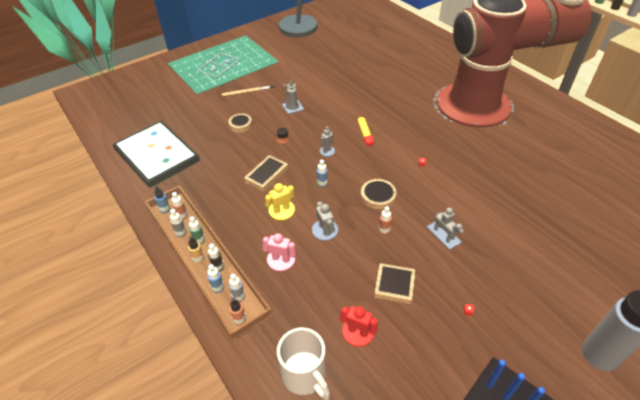

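View pics/top0.png

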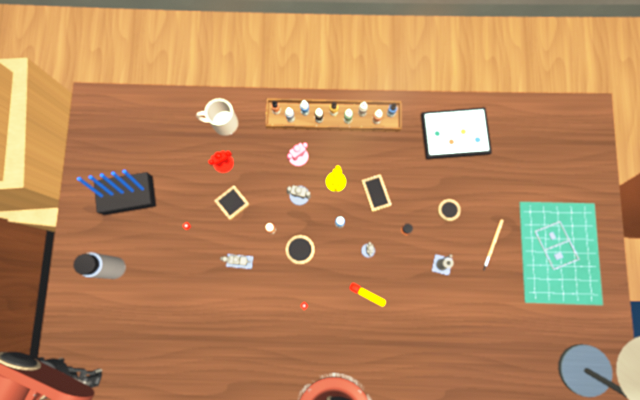

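Top view candidates:
- **Giant:** grey (300,194). The look-alikes are pink (298,154), yellow (336,180) and red (222,161).
- **Other figures:** soldier (368,250), wizard (443,264), rider (238,261).
- **Bottles:** blue (340,222), brown (270,228). The rack bottles are no part of the job.
- **Plinths:** large round (300,249), small round (450,210), square (232,202), oblong (377,192).

I'll check the choices in close crops.

```bash
cat > h.py <<'E'
import numpy as np, cv2
from plant import manip
def cam(n):
    c=manip.camera_model(n); R=cv2.Rodrigues(c["rvec"])[0]; return c,R,np.array(c["tvec"])
def ray(n,px):
    c,R,t=cam(n); px=np.atleast_2d(np.asarray(px,float))
    d=(px-[c["cx"],c["cy"]])/[c["fx"],c["fy"]]; u=d.copy()
    for _ in range(20): u=d/(1+c["k1"]*(u**2).sum(1,keepdims=True))
    return -R.T@t, np.c_[u,np.ones(len(u))]@R
def toz(n,px,z):
    o,r=ray(n,px); return o+r*((z-o[2])/r[:,2])[:,None]
def proj(n,P):
    c,R,t=cam(n); q=np.atleast_2d(P)@R.T+t; u=q[:,:2]/q[:,2:]
    u=u*(1+c["k1"]*(u**2).sum(1,keepdims=True)); return u*[c["fx"],c["fy"]]+[c["cx"],c["cy"]]
E
python3 - <<'E'
import cv2,numpy as np
t=cv2.imread("pics/top0.png");s=cv2.imread("pics/scene0.png")
r=lambda im,x,y,w,h,W,H:cv2.resize(im[y:y+h,x:x+w],(W,H),interpolation=cv2.INTER_CUBIC)
cv2.imwrite("pics/t1.png",r(t,205,140,135,140,579,600)); cv2.imwrite("pics/t2.png",r(t,330,165,140,110,764,600)); cv2.imwrite("pics/s1.png",r(s,230,70,250,190,789,600))
E
```

```text
(no output)
```

View pics/t1.png

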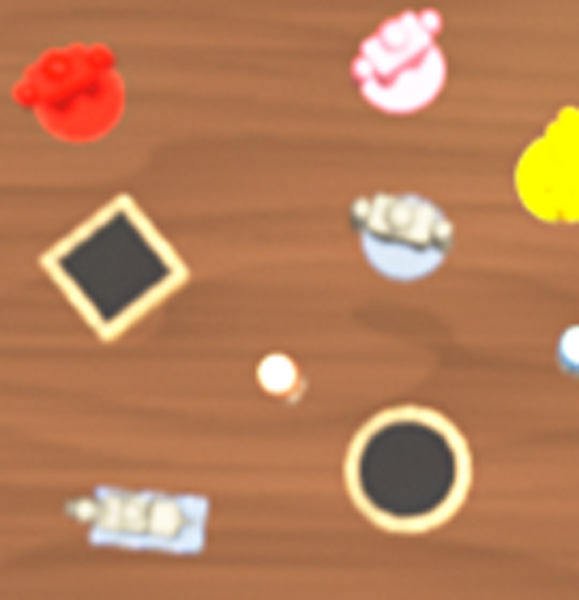

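View pics/t2.png

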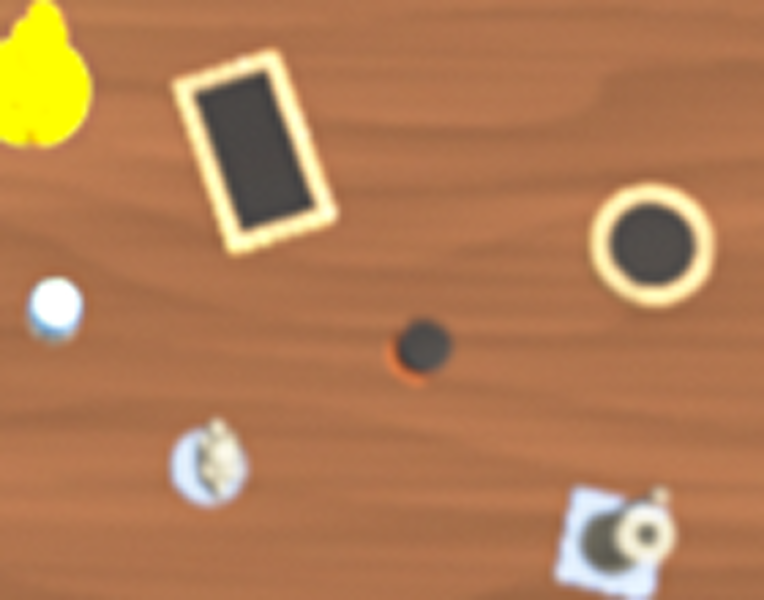

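View pics/s1.png

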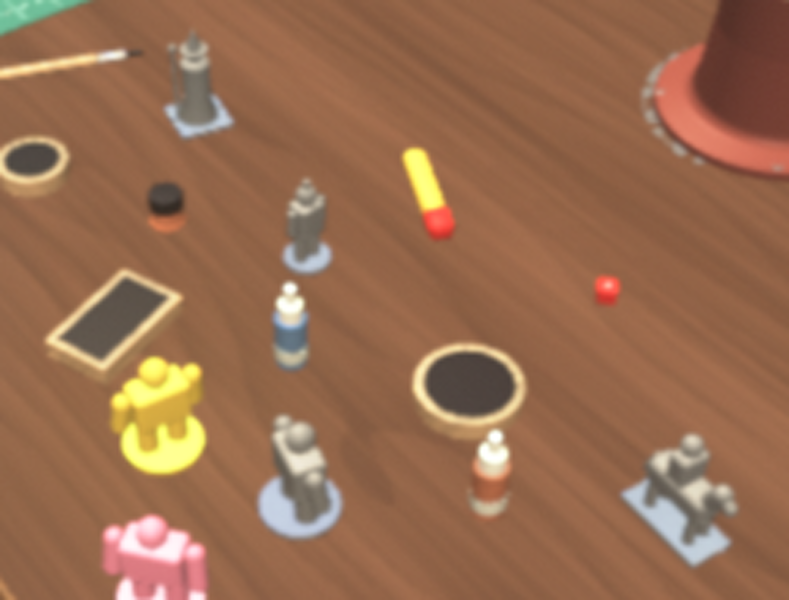

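The choice is confirmed: the grey figures stand on pale-blue bases, and the pink, red and yellow ones are decoys. Next I'll measure.

```bash
cat > meas.py <<'E'
from h import *
import sys
t=cv2.imread("pics/top0.png");s=cv2.imread("pics/scene0.png")
I={"top":t,"scene":s}
def comp(n,m,px,rad=30):
    k,l,st,c=cv2.connectedComponentsWithStats(m.astype(np.uint8))
    h,w=m.shape; best=None
    ys,xs=np.nonzero(m); d=np.hypot(xs-px[0],ys-px[1]); i=d.argmin()
    return l==l[ys[i],xs[i]]
def cont(m):
    c,_=cv2.findContours(m.astype(np.uint8),cv2.RETR_EXTERNAL,cv2.CHAIN_APPROX_NONE); return max(c,key=cv2.contourArea)[:,0].astype(float)
P={"large":((300,249),(378,193)),"small":((450,210),(240,122)),"square":((232,202),(395,283)),"oblong":((377,192),(266,172))}
for k,(a,b) in P.items():
    for n,px in (("top",a),("scene",b)):
        im=I[n].astype(int); m=im.max(2)<75
        m=comp(n,m,px); q=toz(n,cont(m),.018)[:,:2]
        mm=cv2.moments(cv2.UMat((q*1000).astype(np.float32)).get()); r=cv2.minAreaRect((q*1000).astype(np.float32))
        print(k,n,m.sum(),"cen",round(mm["m10"]/mm["m00"],1),round(mm["m01"]/mm["m00"],1),"rect",np.round(r[0],1),np.round(r[1],1),round(r[2],1))
F={"giant":((300,200),(325,230)),"soldier":((363,250),(327,150)),"wizard":((437,265),(293,105)),"rider":((246,266),(445,235))}
for k,(a,b) in F.items():
    for n,px in (("top",a),("scene",b)):
        im=I[n].astype(int); m=(im[...,0]>im[...,2]+12)&(im[...,0]>100)
        m=comp(n,m,px); q=toz(n,cont(m),.006)[:,:2]*1000; q=q.astype(np.float32)
        r=cv2.minAreaRect(q); e=cv2.minEnclosingCircle(q)
        print(k,n,m.sum(),"circ",np.round(e[0],1),round(e[1],1),"rect",np.round(r[0],1),np.round(r[1],1),round(r[2],1))
for k,a,b in (("blue",(340,221),(322,166)),("brown",(269,227),(386,212))):
    pass
E
python3 meas.py
python3 - <<'E'
from h import *
# bottle caps centre at z~78 from top; also scene base
for k,a in (("blue cap",(340,220.5)),("brown cap",(269.5,227.5)),("yellow base",(336,182))): print(k,toz("top",a,.075 if 'cap' in k else .006).round(3))
for k,a in (("blue",(230+290*250/789,70+362*190/600)),("brown",(230+488*250/789,70+512*190/600))): print(k,toz("scene",a,0).round(3))
E
```

```text
large top 8 cen 484.2 90.6 rect [484.8  91.7] [19.1  3.3] 52.8
large scene 32 cen 533.6 -207.2 rect [ 532.7 -207. ] [17.2 24.2] 74.3
blue cap [[ 0.545 -0.007  0.075]]
brown cap [[0.52  0.195 0.075]]
yellow base [[0.675 0.005 0.006]]
blue [[ 0.549 -0.004  0.   ]]
brown [[0.525 0.204 0.   ]]Traceback (most recent call last):
  File "meas.py", line 18, in <module>
    print(k,n,m.sum(),"cen",round(mm["m10"]/mm["m00"],1),round(mm["m01"]/mm["m00"],1),"rect",np.round(r[0],1),np.round(r[1],1),round(r[2],1))
                                  ~~~~~~~~~^~~~~~~~~~
ZeroDivisionError: float division by zero
```

```bash
python3 - <<'E'
import cv2
t=cv2.imread("pics/top0.png");s=cv2.imread("pics/scene0.png")
print(t[249,300],t[192,377],s[193,378],s[172,266],s[283,395],t[290,300],s[200,100], t[206,300],t[250,361],t[268,248],t[270,436])
E
sed -i 's/m=im.max(2)<75/m=(im.max(2)<105)\&(im.max(2)-im.min(2)<28)/' meas.py; python3 meas.py
```

```text
[73 76 81] [70 72 75] [64 69 80] [76 86 96] [67 72 85] [ 84 124 189] [109 161 217] [ 93 124 181] [176 171 185] [212 187 186] [252 238 226]
large top 352 cen 465.2 110.1 rect [465.4 110. ] [59.4 62.4] 1.4
large scene 404 cen 463.1 109.6 rect [463.6 109.1] [59.8 63.2] 52.8
small top 149 cen 595.2 -335.0 rect [ 595.  -336.2] [38.6 39.9] 88.8
small scene 110 cen 593.7 -337.0 rect [ 594.3 -336.8] [36.3 42.7] 52.4
square top 296 cen 603.1 320.9 rect [603.1 320.7] [52.3 52.7] 41.3
square scene 637 cen 601.6 321.6 rect [601.5 321.5] [55.7 56. ] 40.9
oblong top 328 cen 643.3 -116.6 rect [ 643.5 -116.5] [78.7 38.9] 20.0
oblong scene 329 cen 641.6 -117.9 rect [ 642.3 -117.5] [79.1 38.5] 18.7
giant top 112 circ [625.3 118.8] 26.8 rect [615.3 120.7] [53.5 24.1] 79.0
giant scene 192 circ [632.2 119. ] 28.3 rect [635.1 121.7] [46.5 55.3] 43.8
soldier top 47 circ [466.8 -88.4] 17.4 rect [465.  -82.7] [34.7 15.5] 17.1
soldier scene 50 circ [467.1 -93. ] 17.4 rect [469.1 -89.2] [26.2 33.2] 60.4
wizard top 143 circ [ 430.9 -310.3] 32.4 rect [ 431.2 -312.6] [50.9 50. ] 76.1
wizard scene 17 circ [ 449.2 -303.6] 10.3 rect [ 448.7 -302.7] [16.9 15.1] 73.2
rider top 112 circ [426.  287.9] 38.7 rect [426.1 288.1] [72.5 36.2] 85.8
rider scene 206 circ [426.3 290.6] 38.6 rect [425.2 290.7] [71.9 30. ] 85.4
```

```bash
cat > m2.py <<'E'
from meas import *
from scipy.optimize import least_squares
print('-----')
for k,R in (("giant",30),("soldier",20)):
    Q=[]
    for n,px in zip(("top","scene"),F[k]):
        im=I[n].astype(int); m=(im[...,0]>im[...,2]+ (0 if n=="scene" else 12))&(im[...,0]>100)
        m=comp(n,m,px); q=toz(n,cont(m),.006)[:,:2]*1000
        rr=R-1.0
        f=lambda p:np.clip(np.hypot(*(q-p).T)-rr,-30,30)
        r=least_squares(f,cv2.minEnclosingCircle(q.astype(np.float32))[0],loss="cauchy",f_scale=1.0)
        print(k,n,m.sum(),r.x.round(1),"inl",(abs(r.fun)<2).sum(),len(q))
def ang(n,a,b,z):
    p,q=toz(n,a,z)[0],toz(n,b,z)[0]; d=q-p; print(p.round(3),q.round(3),"deg",np.degrees(np.arctan2(d[1],d[0])).round(1),np.linalg.norm(d).round(3))
T1=lambda x,y:(205+x*135/579-.5,140+y*140/600-.5)
T2=lambda x,y:(330+x*140/764-.5,165+y*110/600-.5)
print("giant arms"); ang("top",T1(362,210),T1(444,236),.055)
print("soldier arms"); ang("top",T2(217,425),T2(213,490),.05)
print("wizard staff",toz("top",T2(660,495),.088).round(3),"hat",toz("top",T2(648,533),.095).round(3))
print("rider"); ang("top",T1(75,508),T1(170,520),.06)
from scipy.spatial.transform import Rotation as Ro
st=manip.state();q=st["tool_rot"];M=Ro.from_quat(q[[1,2,3,0]]).as_matrix();print(M.round(3))
for n,a in (("pink",T1(400,75)),("red",T1(78,100))): print(n,toz("top",a,.006).round(3))
E
python3 m2.py | sed '1,/-----/d'
python3 - <<'E'
import cv2
t=cv2.imread("pics/top0.png");s=cv2.imread("pics/scene0.png")
r=lambda im,x,y,w,h:cv2.resize(im[y:y+h,x:x+w],(390,390),interpolation=cv2.INTER_CUBIC)
cv2.imwrite("pics/z1.png",cv2.hconcat([r(t,350,235,30,30),r(s,305,120,40,40)]))
E
```

```text
giant top 112 [633.  116.8] inl 22 39
giant scene 242 [631.4 118. ] inl 48 82
soldier top 47 [468.6 -95.1] inl 16 26
soldier scene 67 [466.2 -94.2] inl 15 36
giant arms
[0.64  0.145 0.055] [0.623 0.088 0.055] deg -106.6 0.06
soldier arms
[ 0.486 -0.094  0.05 ] [ 0.452 -0.092  0.05 ] deg 176.8 0.035
wizard staff [[ 0.452 -0.316  0.088]] hat [[ 0.432 -0.308  0.095]]
rider
[0.43  0.329 0.06 ] [0.424 0.265 0.06 ] deg -95.9 0.064
[[ 0.969 -0.001  0.247]
 [-0.247 -0.002  0.969]
 [-0.    -1.    -0.002]]
pink [[0.752 0.125 0.006]]
red [[0.728 0.357 0.006]]
```

View pics/z1.png

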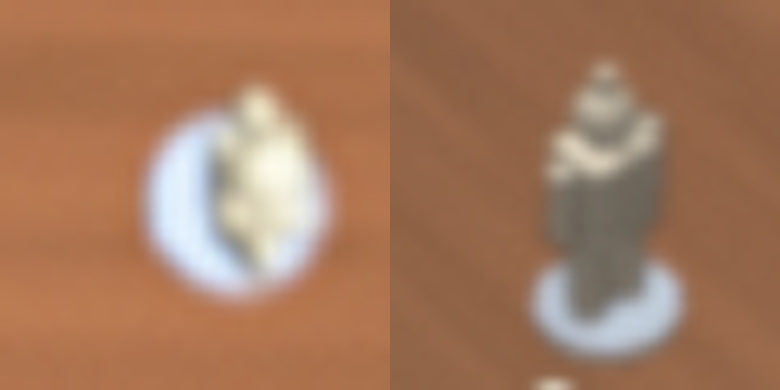

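```bash
python3 -m jog '{"offset":[[0.39,-0.45,0],[0.39,-0.45,0],[0.39,-0.45,0],[0.39,-0.45,0],[0.39,-0.45,0],[0.39,-0.45,0],[0.39,-0.45,0],[0.39,-0.45,0],[0.39,-0.45,0],[0.39,-0.45,0],[0.39,-0.45,0],[0.39,-0.45,0]],"angular":[[0,0,-0.96],[0,0,-0.96],[0,0,-0.96],[0,0,-0.96],[0,0,-0.96],[0,0,-0.96],[0,0,-0.96],[0,0,-0.96],[0,0,-0.96],[0,0,-0.96],[0,0,-0.96],[0,0,-0.96]],"jaw":[60,60,60,60,60,60,60,60,60,60,60,60]}'
cat > go.py <<'E'
# print needed delta in move units: x y z yaw(jaw deg)
from h import *
import sys
from scipy.spatial.transform import Rotation as Ro
x,y,z,yaw=map(float,sys.argv[1:5])
st=manip.state();p=st["tool_pos"]*1000;q=st["tool_rot"];M=Ro.from_quat(q[[1,2,3,0]]).as_matrix()
a=np.degrees(np.arctan2(M[1,2],M[0,2]))
print("t",round(st["time"],2),"pos",p.round(1),"yaw",a.round(1),"tilt",np.degrees(np.arccos(-M[2,1])).round(2),"gw",round(st["gripper_width"]*85.4,1),"F",st["contact_force"].round(1))
print("units",((np.array([x,y,z])-p)/50).round(3),"yaw",round(((yaw-a+180)%360-180)/6,2))
E
python3 go.py 425.5 289.5 34 -4.4
python3 - <<'E'
from meas import *
E
python3 -c "
from h import *
a=toz('scene',(321.4,136.4),.056);b=toz('scene',(331.2,131.8),.056);print(a,b,np.degrees(np.arctan2(*(b-a)[0,1::-1])))"
```

```text
time: 1.3
tool_pos: [0.3889, 0.3344, 0.2308]
tool_rot: [-0.527, 0.527, -0.472, 0.472]
contact_force: [0.3, 0.6, 0.5]
gripper_width: 0.701
t 1.3 pos [388.9 334.4 230.8] yaw 6.3 tilt 0.05 gw 59.9 F [0.3 0.6 0.5]
units [ 0.733 -0.898 -3.936] yaw -1.79
large top 352 cen 465.2 110.1 rect [465.4 110. ] [59.4 62.4] 1.4
large scene 404 cen 463.1 109.6 rect [463.6 109.1] [59.8 63.2] 52.8
small top 149 cen 595.2 -335.0 rect [ 595.  -336.2] [38.6 39.9] 88.8
small scene 110 cen 593.7 -337.0 rect [ 594.3 -336.8] [36.3 42.7] 52.4
square top 296 cen 603.1 320.9 rect [603.1 320.7] [52.3 52.7] 41.3
square scene 637 cen 601.6 321.6 rect [601.5 321.5] [55.7 56. ] 40.9
oblong top 328 cen 643.3 -116.6 rect [ 643.5 -116.5] [78.7 38.9] 20.0
oblong scene 329 cen 641.6 -117.9 rect [ 642.3 -117.5] [79.1 38.5] 18.7
giant top 112 circ [625.3 118.8] 26.8 rect [615.3 120.7] [53.5 24.1] 79.0
giant scene 192 circ [632.2 119. ] 28.3 rect [635.1 121.7] [46.5 55.3] 43.8
soldier top 47 circ [466.8 -88.4] 17.4 rect [465.  -82.7] [34.7 15.5] 17.1
soldier scene 50 circ [467.1 -93. ] 17.4 rect [469.1 -89.2] [26.2 33.2] 60.4
wizard top 143 circ [ 430.9 -310.3] 32.4 rect [ 431.2 -312.6] [50.9 50. ] 76.1
wizard scene 17 circ [ 449.2 -303.6] 10.3 rect [ 448.7 -302.7] [16.9 15.1] 73.2
rider top 112 circ [426.  287.9] 38.7 rect [426.1 288.1] [72.5 36.2] 85.8
rider scene 206 circ [426.3 290.6] 38.6 rect [425.2 290.7] [71.9 30. ] 85.4
[[ 0.47863206 -0.1009765   0.056     ]] [[ 0.4472768  -0.10037039  0.056     ]] 178.8925922355157
```

```bash
python3 -m jog '{"offset":[[0.37,-0.45,0],[0.37,-0.45,0],[0,0,-0.6],[0,0,-0.6],[0,0,0],[0,0,0]],"angular":[[0,0,-0.9],[0,0,-0.9],[0,0,0],[0,0,0],[0,0,0],[0,0,0]],"jaw":[60,60,60,60,60,60]}'; python3 go.py 425.5 289.5 33.5 -4.4
```

```text
time: 1.9
tool_pos: [0.425, 0.2904, 0.1709]
tool_rot: [0.481, -0.482, 0.518, -0.518]
contact_force: [0.3, -0.3, 0.3]
gripper_width: 0.702
t 1.9 pos [425.  290.4 170.9] yaw -4.2 tilt 0.1 gw 59.9 F [ 0.3 -0.3  0.3]
units [ 0.01  -0.018 -2.748] yaw -0.03
```

```bash
python3 -m jog '{"offset":[[0,0,-0.5],[0,0,-0.5],[0,0,-0.5],[0,0,-0.5],[0,0,-0.45],[0,0,-0.3],[0,0,0],[0,0,0],[0,0,0],[0,0,0],[0,0,0],[0,0,0]],"angular":[[0,0,0],[0,0,0],[0,0,0],[0,0,0],[0,0,0],[0,0,0],[0,0,0],[0,0,0],[0,0,0],[0,0,0],[0,0,0],[0,0,0]],"jaw":[60,60,60,60,60,60,60,20,20,20,20,20]}'; python3 go.py 425.5 289.5 33.5 -4.4
```

```text
time: 3.1
tool_pos: [0.4269, 0.2913, 0.0357]
tool_rot: [-0.482, 0.48, -0.518, 0.518]
contact_force: [-0.2, -0.0, 6.7]
gripper_width: 0.279
t 3.1 pos [426.9 291.3  35.7] yaw -4.2 tilt 0.19 gw 23.8 F [-0.2 -0.   6.7]
units [-0.027 -0.036 -0.044] yaw -0.03
```

```bash
python3 -m jog '{"offset":[[0,0,0.2],[0,0,0.4],[0,0,0.5],[0,0,0.5],[0,0,0.5],[0,0,0.4],[0,0,0.2],[0,0,0]],"angular":[[0,0,0],[0,0,0],[0,0,0],[0,0,0],[0,0,0],[0,0,0],[0,0,0],[0,0,0]],"jaw":[10,10,10,10,10,10,10,10]}'; python3 go.py 642.5 -117 52 -70.5
python3 - <<'E'
from h import *
im=manip.grab_frame("scene"); cv2.imwrite("pics/c1.png",cv2.resize(im[80:280,300:620],(800,500)))
E
```

```text
time: 3.9
tool_pos: [0.4262, 0.291, 0.1705]
tool_rot: [-0.482, 0.48, -0.518, 0.518]
contact_force: [0.3, -0.7, -0.8]
gripper_width: 0.277
t 3.9 pos [426.2 291.  170.5] yaw -4.2 tilt 0.18 gw 23.6 F [ 0.3 -0.7 -0.8]
units [ 4.326 -8.159 -2.371] yaw -11.04
```

View pics/c1.png

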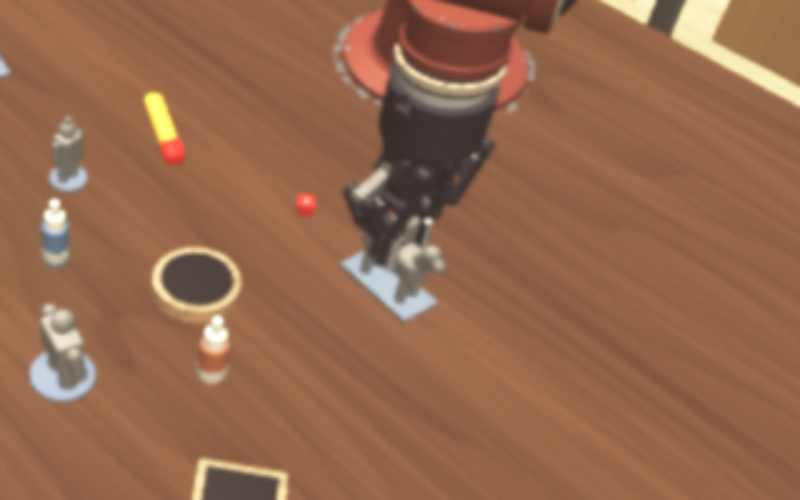

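```bash
python3 -m jog '{"offset":[[0.12,-0.22,0],[0.24,-0.45,0],[0.24,-0.45,0],[0.24,-0.45,0],[0.24,-0.45,0],[0.24,-0.45,0],[0.24,-0.45,0],[0.24,-0.45,0],[0.24,-0.45,0],[0.24,-0.45,0],[0.24,-0.45,0],[0.24,-0.45,0]],"angular":[[0,0,-0.3],[0,0,-0.6],[0,0,-0.6],[0,0,-0.6],[0,0,-0.6],[0,0,-0.6],[0,0,-0.6],[0,0,-0.6],[0,0,-0.6],[0,0,-0.6],[0,0,-0.6],[0,0,-0.6]],"jaw":[10,10,10,10,10,10,10,10,10,10,10,10]}' >/dev/null
python3 -m jog '{"offset":[[0.24,-0.45,0],[0.24,-0.45,0],[0.24,-0.45,0],[0.24,-0.45,0],[0.24,-0.45,0],[0.24,-0.45,0],[0.12,-0.2,0],[0,0,0],[0,0,0]],"angular":[[0,0,-0.6],[0,0,-0.6],[0,0,-0.6],[0,0,-0.6],[0,0,-0.6],[0,0,-0.6],[0,0,-0.5],[0,0,0],[0,0,0]],"jaw":[10,10,10,10,10,10,10,10,10]}'; python3 go.py 644 -116.4 54 -70.5
```

```text
time: 6.05
tool_pos: [0.6405, -0.1132, 0.1671]
tool_rot: [0.12, -0.122, 0.697, -0.696]
contact_force: [0.1, 0.1, -1.1]
gripper_width: 0.275
t 6.05 pos [ 640.5 -113.2  167.1] yaw -70.2 tilt 0.17 gw 23.5 F [ 0.1  0.1 -1.1]
units [ 0.07  -0.064 -2.262] yaw -0.04
```

```bash
python3 -m jog '{"offset":[[0.07,-0.06,-0.2],[0,0,-0.4],[0,0,-0.5],[0,0,-0.5],[0,0,-0.35],[0,0,-0.15],[0,0,0],[0,0,0],[0,0,0]],"angular":[[0,0,0],[0,0,0],[0,0,0],[0,0,0],[0,0,0],[0,0,0],[0,0,0],[0,0,0],[0,0,0]],"jaw":[10,10,10,10,10,10,10,10,10]}'; python3 go.py 644 -116.4 54 -70.5
python3 - <<'E'
from h import *
im=manip.grab_frame("scene"); cv2.imwrite("pics/c2.png",cv2.resize(im[100:220,190:350],(800,600)))
E
```

```text
time: 6.95
tool_pos: [0.6462, -0.1162, 0.0656]
tool_rot: [-0.122, 0.12, -0.696, 0.697]
contact_force: [0.2, 0.1, -0.4]
gripper_width: 0.272
t 6.95 pos [ 646.2 -116.2   65.6] yaw -70.2 tilt 0.17 gw 23.3 F [ 0.2  0.1 -0.4]
units [-0.044 -0.004 -0.233] yaw -0.05
```

View pics/c2.png

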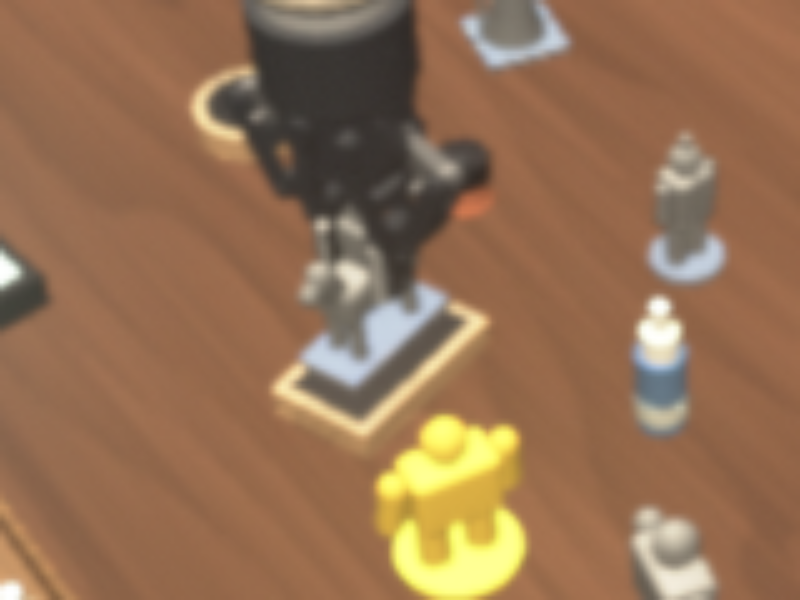

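```bash
python3 -m jog '{"offset":[[-0.04,0,-0.06],[0,0,-0.06],[0,0,-0.06],[0,0,-0.04],[0,0,0],[0,0,0]],"angular":[[0,0,0],[0,0,0],[0,0,0],[0,0,0],[0,0,0],[0,0,0]],"jaw":[10,10,10,10,10,10]}'; python3 go.py 644 -116.4 54 -70.5
```

```text
time: 7.6
tool_pos: [0.6433, -0.1161, 0.0537]
tool_rot: [-0.121, 0.121, -0.697, 0.697]
contact_force: [-2.9, 0.3, 5.6]
gripper_width: 0.272
t 7.6 pos [ 643.3 -116.1   53.7] yaw -70.2 tilt 0.02 gw 23.2 F [-2.9  0.3  5.6]
units [ 0.015 -0.006  0.006] yaw -0.05
```

```bash
python3 -m jog '{"offset":[[0,0,0],[0,0,0],[0,0,0],[0,0,0],[0,0,0],[0,0,0.3],[0,0,0.6],[0,0,0.8],[0,0,0.8],[0,0,0.6]],"angular":[[0,0,0],[0,0,0],[0,0,0],[0,0,0],[0,0,0],[0,0,0],[0,0,0],[0,0,0],[0,0,0],[0,0,0]],"jaw":[26,30,36,44,52,52,52,52,52,52]}'; python3 go.py 466 -94.5 30 -92
```

```text
time: 8.6
tool_pos: [0.644, -0.1162, 0.2126]
tool_rot: [-0.123, 0.12, -0.696, 0.697]
contact_force: [0.6, -0.4, -0.2]
gripper_width: 0.608
t 8.6 pos [ 644.  -116.2  212.6] yaw -70.2 tilt 0.27 gw 51.9 F [ 0.6 -0.4 -0.2]
units [-3.559  0.433 -3.652] yaw -3.63
```

```bash
python3 -m jog '{"offset":[[-0.2,0.03,0],[-0.4,0.05,0],[-0.4,0.05,0],[-0.4,0.05,0],[-0.4,0.05,0],[-0.4,0.05,0],[-0.4,0.05,0],[-0.4,0.05,0],[-0.4,0.05,0],[-0.13,0,-0.4],[0,0,-0.4],[0,0,0]],"angular":[[0,0,-0.4],[0,0,-0.4],[0,0,-0.4],[0,0,-0.4],[0,0,-0.4],[0,0,-0.4],[0,0,-0.4],[0,0,-0.4],[0,0,-0.4],[0,0,0],[0,0,0],[0,0,0]],"jaw":[52,52,52,52,52,52,52,52,52,52,52,52]}'; python3 go.py 467.4 -94.6 30 -92
python3 - <<'E'
from h import *
im=manip.grab_frame("scene"); cv2.imwrite("pics/c3.png",cv2.resize(im[100:220,190:350],(800,600)))
I=im.astype(int); m=((I[...,0]>I[...,2])&(I[...,0]>100)).astype(np.uint8); m[:, :245]=0; m[:,:]*=1
k,l,st,c=cv2.connectedComponentsWithStats(m[130:200,240:300]); print(st[1:],c[1:])
E
```

```text
time: 9.8
tool_pos: [0.4647, -0.0938, 0.166]
tool_rot: [-0.013, 0.01, 0.707, -0.707]
contact_force: [-0.7, 0.4, -0.9]
gripper_width: 0.607
t 9.8 pos [464.7 -93.8 166. ] yaw -91.8 tilt 0.22 gw 51.9 F [-0.7  0.4 -0.9]
units [ 0.053 -0.016 -2.721] yaw -0.03
[[ 13  31  27  19 202]] [[25.66831683 40.38613861]]
```

View pics/c3.png

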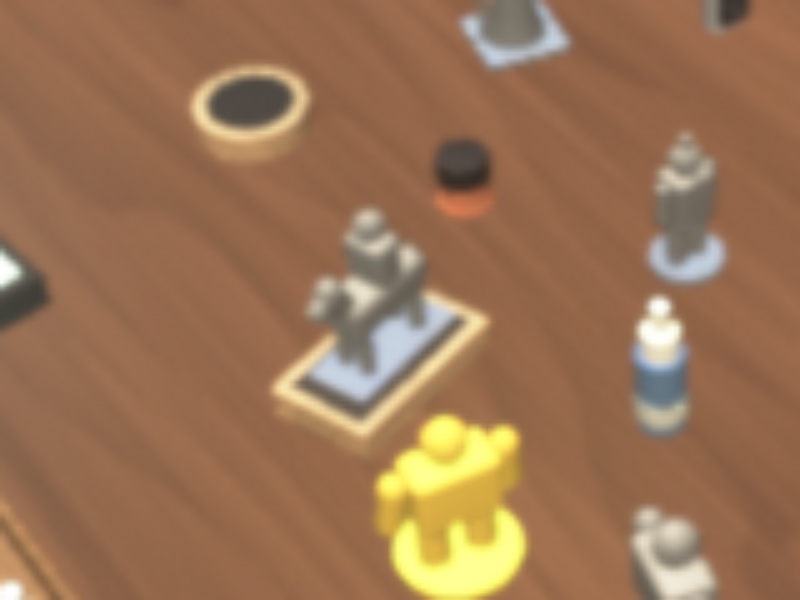

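```bash
python3 -m jog '{"offset":[[0.05,-0.02,-0.5],[0,0,-0.5],[0,0,-0.5],[0,0,-0.5],[0,0,-0.4],[0,0,-0.25],[0,0,0],[0,0,0],[0,0,0],[0,0,0],[0,0,0]],"angular":[[0,0,0],[0,0,0],[0,0,0],[0,0,0],[0,0,0],[0,0,0],[0,0,0],[0,0,0],[0,0,0],[0,0,0],[0,0,0]],"jaw":[52,52,52,52,52,52,52,40,30,10,10]}'; python3 go.py 594 -336 48 -92
python3 - <<'E'
from h import *
im=manip.grab_frame("scene"); cv2.imwrite("pics/c4.png",cv2.resize(im[60:220,220:420],(750,600)))
E
```

```text
time: 10.95
tool_pos: [0.4704, -0.0959, 0.0369]
tool_rot: [0.01, -0.012, -0.707, 0.707]
contact_force: [0.4, 0.9, 3.9]
gripper_width: 0.223
t 10.95 pos [470.4 -95.9  36.9] yaw -91.8 tilt 0.19 gw 19.0 F [0.4 0.9 3.9]
units [ 2.472 -4.803  0.221] yaw -0.03
```

View pics/c4.png

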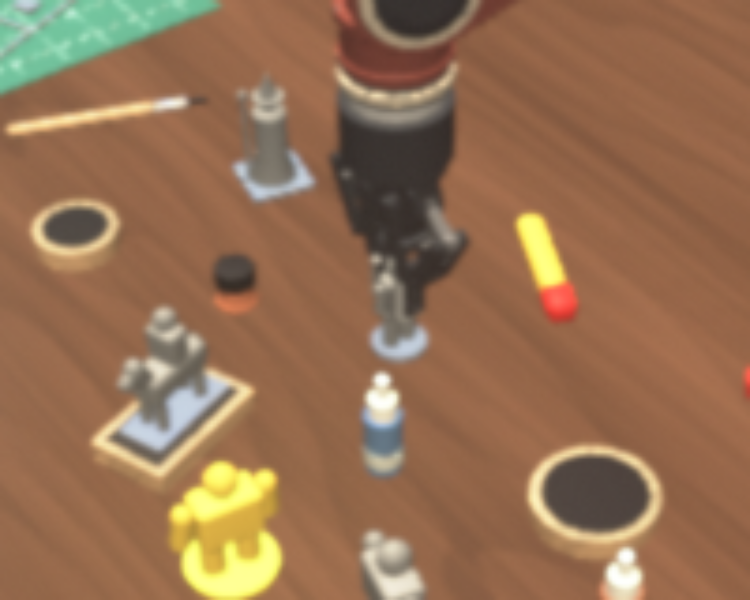

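```bash
python3 -m jog '{"offset":[[0,0,0.2],[0,0,0.4],[0,0,0.5],[0,0,0.5],[0,0,0.5],[0,0,0.4],[0,0,0.2],[0.1,-0.2,0],[0.2,-0.4,0],[0.2,-0.4,0],[0.2,-0.4,0],[0.2,-0.4,0]],"angular":[[0,0,0],[0,0,0],[0,0,0],[0,0,0],[0,0,0],[0,0,0],[0,0,0],[0,0,0],[0,0,0],[0,0,0],[0,0,0],[0,0,0]],"jaw":[10,10,10,10,10,10,10,10,10,10,10,10]}'
python3 -m jog '{"offset":[[0.22,-0.4,0],[0.22,-0.4,0],[0.22,-0.4,0],[0.22,-0.4,0],[0.22,-0.4,0],[0.22,-0.4,0],[0.2,-0.4,0],[0.1,-0.2,0],[0,0,0],[0,0,0]],"angular":[[0,0,0],[0,0,0],[0,0,0],[0,0,0],[0,0,0],[0,0,0],[0,0,0],[0,0,0],[0,0,0],[0,0,0]],"jaw":[10,10,10,10,10,10,10,10,10,10]}'
python3 go.py 597 -336 54.9 -92
```

```text
time: 12.2
tool_pos: [0.5135, -0.1865, 0.1681]
tool_rot: [-0.012, 0.01, 0.707, -0.707]
contact_force: [-0.4, 0.1, -0.1]
gripper_width: 0.223
time: 13.2
tool_pos: [0.5944, -0.335, 0.1691]
tool_rot: [-0.012, 0.011, 0.708, -0.706]
contact_force: [0.3, 1.1, -0.1]
gripper_width: 0.219
t 13.2 pos [ 594.4 -335.   169.1] yaw -91.8 tilt 0.13 gw 18.7 F [ 0.3  1.1 -0.1]
units [ 0.052 -0.021 -2.284] yaw -0.03
```

```bash
python3 -m jog '{"offset":[[0.05,-0.02,-0.2],[0,0,-0.4],[0,0,-0.5],[0,0,-0.45],[0,0,-0.3],[0,0,-0.15],[0,0,0],[0,0,0]],"angular":[[0,0,0],[0,0,0],[0,0,0],[0,0,0],[0,0,0],[0,0,0],[0,0,0],[0,0,0]],"jaw":[10,10,10,10,10,10,10,10]}' | head -2; python3 go.py 597 -336 54.9 -92
python3 - <<'E'
from h import *
im=manip.grab_frame("scene"); cv2.imwrite("pics/c5.png",cv2.resize(im[70:150,190:300],(800,582)))
E
```

```text
time: 14.0
tool_pos: [0.5981, -0.3366, 0.0714]
t 14.0 pos [ 598.1 -336.6   71.4] yaw -91.8 tilt 0.09 gw 19.0 F [-0.2  0.3  0.2]
units [-0.022  0.013 -0.329] yaw -0.03
```

View pics/c5.png

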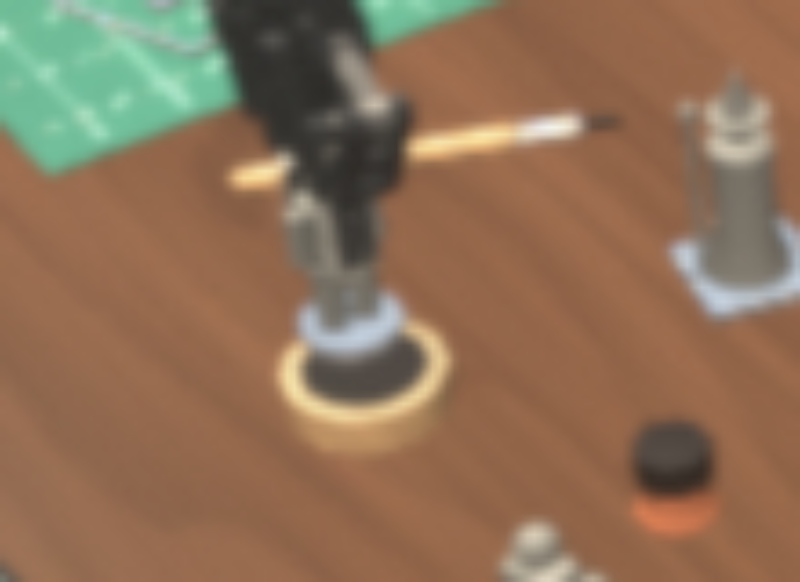

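```bash
python3 -c "
from h import *
print(toz('scene',(190+350*110/800-.5,70+318*80/582-.5),.0405).round(4))"
python3 -m jog '{"offset":[[-0.02,0.01,-0.08],[0,0,-0.08],[0,0,-0.06],[0,0,-0.05],[0,0,-0.04],[0,0,0],[0,0,0]],"angular":[[0,0,0],[0,0,0],[0,0,0],[0,0,0],[0,0,0],[0,0,0],[0,0,0]],"jaw":[10,10,10,10,10,10,10]}'; python3 go.py 597 -336 54.9 -92
```

```text
[[ 0.5951 -0.3395  0.0405]]
time: 14.75
tool_pos: [0.5966, -0.336, 0.055]
tool_rot: [0.011, -0.011, -0.707, 0.707]
contact_force: [-1.0, 0.9, 0.8]
gripper_width: 0.223
t 14.75 pos [ 596.6 -336.    55. ] yaw -91.8 tilt 0.02 gw 19.1 F [-1.   0.9  0.8]
units [ 0.008  0.    -0.002] yaw -0.03
```

```bash
python3 -m jog '{"offset":[[0,0,-0.03],[0,0,0],[0,0,0],[0,0,0],[0,0,0],[0,0,0],[0,0,0],[0,0,0.3],[0,0,0.6],[0,0,0.8],[0,0,0.8],[0,0,0.6]],"angular":[[0,0,0],[0,0,0],[0,0,0],[0,0,0],[0,0,0],[0,0,0],[0,0,0],[0,0,0],[0,0,0],[0,0,0],[0,0,0],[0,0,0]],"jaw":[10,10,22,26,32,40,50,50,50,50,50,50]}'; python3 go.py 431 -311.5 30 -103
```

```text
time: 15.95
tool_pos: [0.5973, -0.3365, 0.2132]
tool_rot: [0.01, -0.013, -0.706, 0.708]
contact_force: [0.0, -0.2, 0.4]
gripper_width: 0.583
t 15.95 pos [ 597.3 -336.5  213.2] yaw -91.8 tilt 0.27 gw 49.8 F [ 0.  -0.2  0.4]
units [-3.326  0.5   -3.664] yaw -1.86
```

```bash
python3 -m jog '{"offset":[[-0.2,0.06,0],[-0.4,0.06,0],[-0.4,0.06,0],[-0.4,0.06,0],[-0.4,0.06,0],[-0.4,0.06,0],[-0.4,0.06,0],[-0.4,0.06,0],[-0.35,0.04,0],[0,0,-0.4],[0,0,-0.5],[0,0,0]],"angular":[[0,0,-0.2],[0,0,-0.2],[0,0,-0.2],[0,0,-0.2],[0,0,-0.2],[0,0,-0.2],[0,0,-0.2],[0,0,-0.2],[0,0,-0.2],[0,0,0],[0,0,0],[0,0,0]],"jaw":[50,50,50,50,50,50,50,50,50,50,50,50]}' | head -1; python3 go.py 430 -311.5 31 -103
python3 - <<'E'
from h import *
im=manip.grab_frame("scene"); cv2.imwrite("pics/c6.png",cv2.resize(im[60:180,220:380],(800,600)))
im=manip.grab_frame("top"); cv2.imwrite("pics/top6.png",im);cv2.imwrite("pics/c6t.png",cv2.resize(im[165:285,350:510],(800,600)))
E
```

```text
time: 17.15
t 17.15 pos [ 426.5 -307.8  159.1] yaw -102.7 tilt 0.45 gw 50.4 F [ 0.1  0.7 -1. ]
units [ 0.071 -0.075 -2.562] yaw -0.05
```

View pics/c6.png

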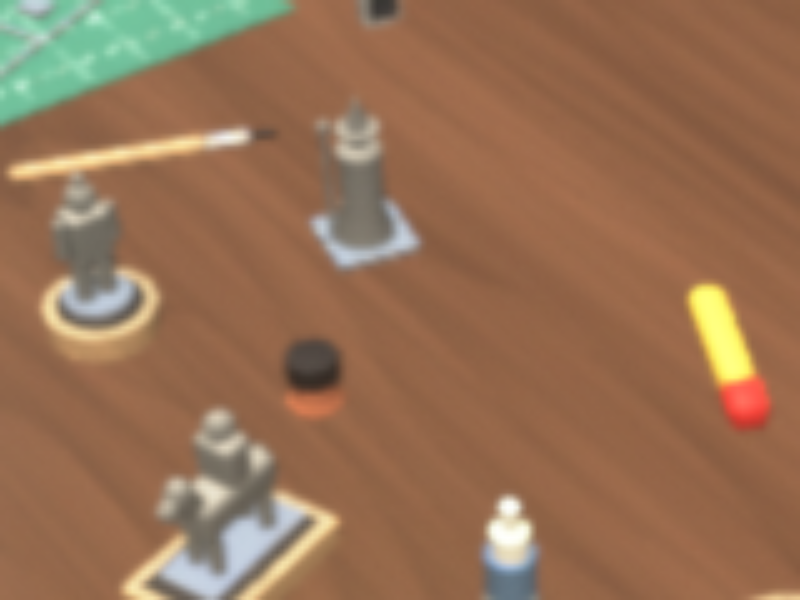

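View pics/c6t.png

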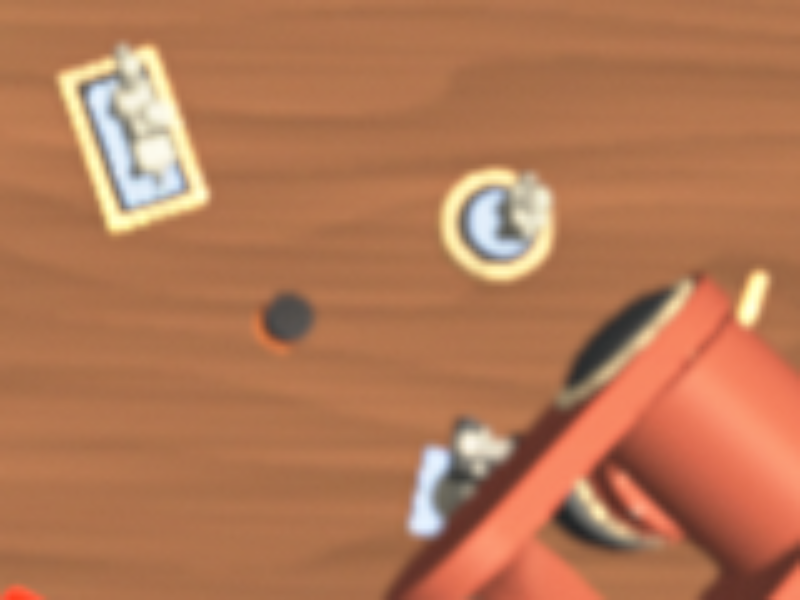

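```bash
python3 -c "
from h import *
f=lambda x,y:(220+x/5-.5,60+y/5-.5)
print(toz('scene',[f(311,224),f(421,238),f(366,231)],.006).round(4)); print(toz('scene',[f(365,170),f(357,125)],.05).round(4))"
```

```text
[[ 0.451  -0.34    0.006 ]
 [ 0.4069 -0.2888  0.006 ]
 [ 0.4289 -0.3143  0.006 ]]
[[ 0.4278 -0.3121  0.05  ]
 [ 0.4062 -0.3528  0.05  ]]
```

Run:
```python
from h import *
t=cv2.imread("pics/top0.png");s=cv2.imread("pics/scene0.png")
r=lambda im,x,y,w,h:cv2.resize(im[y:y+h,x:x+w],(400,400),interpolation=cv2.INTER_CUBIC)
cv2.imwrite("pics/w.png",cv2.hconcat([r(t,427,248,32,32),r(s,276,76,40,40)]))
```

```text
(no output)
```

View pics/w.png

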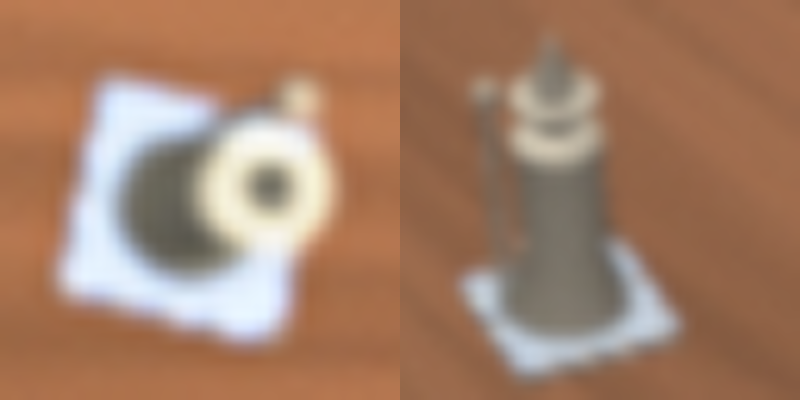

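Run:
```python
from h import *
f=lambda x,y:(427+x*.08-.5,248+y*.08-.5)
g=lambda x,y:(276+(x-400)*.1-.5,76+y*.1-.5)
for n,p,z in(("top",[f(100,75),f(60,290),f(278,345)],.006),("scene",[g(460,283),g(518,378),g(682,325)],.003)):
    P=toz(n,p,z)[:,:2]; d=np.diff(P,axis=0); print(n,P.round(4).tolist(),np.degrees(np.arctan2(d[:,1],d[:,0]))%90,np.linalg.norm(d,axis=1),(P[0]+P[2])/2)
```

```text
top [[0.4629, -0.2919], [0.4118, -0.2815], [0.4003, -0.3324]] [78.46649734 77.24940197] [0.05217159 0.0521469 ] [ 0.43161779 -0.31215251]
scene [[0.4481, -0.3461], [0.4598, -0.2968], [0.4072, -0.2886]] [76.6263695  81.03757735] [0.05060045 0.05319311] [ 0.42766135 -0.3173171 ]
```

```bash
python3 -m jog '{"offset":[[0.08,-0.09,-0.2],[0,0,-0.5],[0,0,-0.5],[0,0,-0.5],[0,0,-0.4],[0,0,-0.3],[0,0,-0.1],[0,0,0],[0,0,0]],"angular":[[0,0,0],[0,0,0],[0,0,0],[0,0,0],[0,0,0],[0,0,0],[0,0,0],[0,0,0],[0,0,0]],"jaw":[50,50,50,50,50,50,50,50,50]}' | head -1; python3 go.py 430 -312.5 32 -102
python3 - <<'E'
from h import *
im=manip.grab_frame("scene"); cv2.imwrite("pics/c7.png",cv2.resize(im[60:140,240:350],(800,582)))
E
```

```text
time: 18.15
t 18.15 pos [ 433.8 -315.1   39.5] yaw -102.6 tilt 0.12 gw 50.1 F [0.4 0.4 0.4]
units [-0.076  0.053 -0.149] yaw 0.11
```

View pics/c7.png

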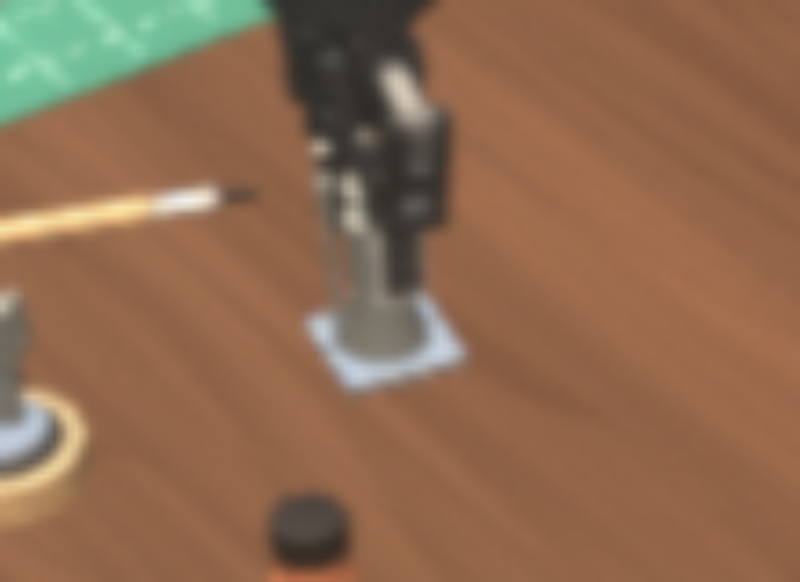

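```bash
python3 -m jog '{"offset":[[-0.07,0.05,-0.06],[0,0,-0.05],[0,0,0],[0,0,0],[0,0,0],[0,0,0],[0,0,0],[0,0,0]],"angular":[[0,0,0],[0,0,0],[0,0,0],[0,0,0],[0,0,0],[0,0,0],[0,0,0],[0,0,0]],"jaw":[50,50,50,40,32,15,15,15]}' | head -1; python3 go.py 430 -312.5 32 -102
python3 -m jog '{"offset":[[0,0,0.2],[0,0,0.4],[0,0,0.5],[0,0,0.5],[0,0,0.5],[0,0,0.4],[0,0,0.2],[0,0,0]],"angular":[[0,0,0],[0,0,0],[0,0,0],[0,0,0],[0,0,0],[0,0,0],[0,0,0],[0,0,0]],"jaw":[15,15,15,15,15,15,15,15]}' | head -1; python3 go.py 602 321 54 -49.5
python3 - <<'E'
from h import *
im=manip.grab_frame("scene"); cv2.imwrite("pics/c8.png",cv2.resize(im[40:140,240:377],(800,584)))
E
```

```text
time: 19.0
t 19.0 pos [ 429.7 -312.1   33.1] yaw -102.6 tilt 0.03 gw 24.5 F [-0.5  0.3  1.8]
units [ 0.006 -0.008 -0.022] yaw 0.11
time: 19.8
t 19.8 pos [ 430.2 -312.6  169.7] yaw -102.6 tilt 0.19 gw 24.4 F [ 1.1 -0.2 -1.8]
units [ 3.436 12.672 -2.315] yaw 8.85
```

View pics/c8.png

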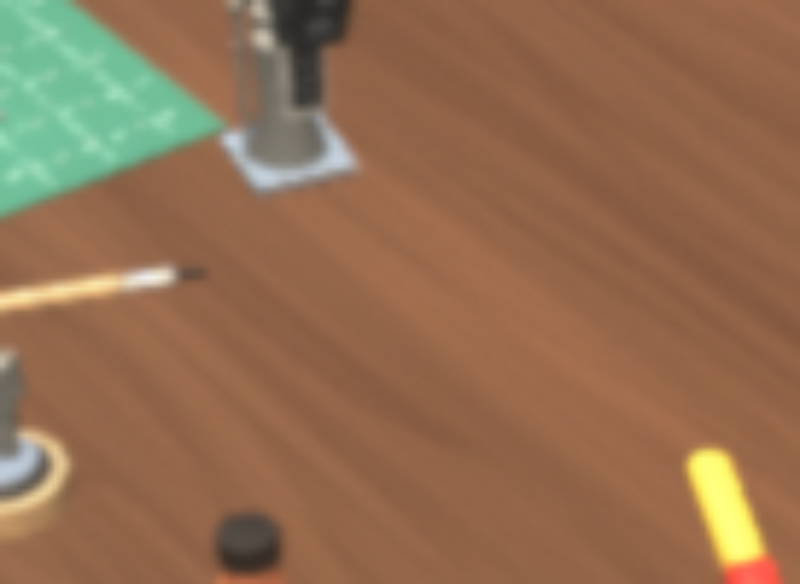

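```bash
python3 -m jog '{"offset":[[0.1,0.2,0],[0.12,0.45,0],[0.12,0.45,0],[0.12,0.45,0],[0.12,0.45,0],[0.12,0.45,0],[0.12,0.45,0],[0.12,0.45,0],[0.12,0.45,0],[0.12,0.45,0],[0.12,0.45,0],[0.12,0.45,0]],"angular":[[0,0,0.2],[0,0,0.3],[0,0,0.3],[0,0,0.3],[0,0,0.3],[0,0,0.3],[0,0,0.3],[0,0,0.3],[0,0,0.3],[0,0,0.3],[0,0,0.3],[0,0,0.3]],"jaw":[15,15,15,15,15,15,15,15,15,15,15,15]}'|head -2
python3 -m jog '{"offset":[[0.12,0.45,0],[0.12,0.45,0],[0.12,0.45,0],[0.12,0.45,0],[0.12,0.45,0],[0.12,0.45,0],[0.12,0.45,0],[0.12,0.45,0],[0.12,0.45,0],[0.12,0.45,0],[0.12,0.45,0],[0.12,0.45,0]],"angular":[[0,0,0.35],[0,0,0.35],[0,0,0.35],[0,0,0.35],[0,0,0.35],[0,0,0.35],[0,0,0.35],[0,0,0.35],[0,0,0.35],[0,0,0.35],[0,0,0.35],[0,0,0.35]],"jaw":[15,15,15,15,15,15,15,15,15,15,15,15]}'|head -2
python3 go.py 602.5 321 52 -49.5
```

```text
time: 21.05
tool_pos: [0.4996, -0.0525, 0.1659]
time: 22.25
tool_pos: [0.5712, 0.2171, 0.1656]
t 22.25 pos [571.2 217.1 165.6] yaw -56.3 tilt 0.21 gw 24.2 F [ 0.2 -0.8 -1.2]
units [ 0.626  2.079 -2.271] yaw 1.13
```

```bash
python3 -m jog '{"offset":[[0.12,0.45,0],[0.12,0.45,0],[0.12,0.45,0],[0.12,0.4,0],[0.1,0.2,0],[0,0.1,0],[0,0,-0.3],[0,0,-0.5],[0,0,-0.5],[0,0,-0.4],[0,0,-0.2],[0,0,0]],"angular":[[0,0,0.3],[0,0,0.3],[0,0,0.3],[0,0,0.2],[0,0,0],[0,0,0],[0,0,0],[0,0,0],[0,0,0],[0,0,0],[0,0,0],[0,0,0]],"jaw":[15,15,15,15,15,15,15,15,15,15,15,15]}'|head -2
python3 go.py 601.5 320.3 51.2 -49.5
python3 - <<'E'
from h import *
im=manip.grab_frame("scene"); cv2.imwrite("pics/c9.png",cv2.resize(im[220:330,330:480],(800,587)))
E
```

```text
time: 23.45
tool_pos: [0.5997, 0.3167, 0.0697]
t 23.45 pos [599.7 316.7  69.7] yaw -49.9 tilt 0.29 gw 24.5 F [-0.8  0.8 -1.2]
units [ 0.036  0.073 -0.371] yaw 0.06
```

View pics/c9.png

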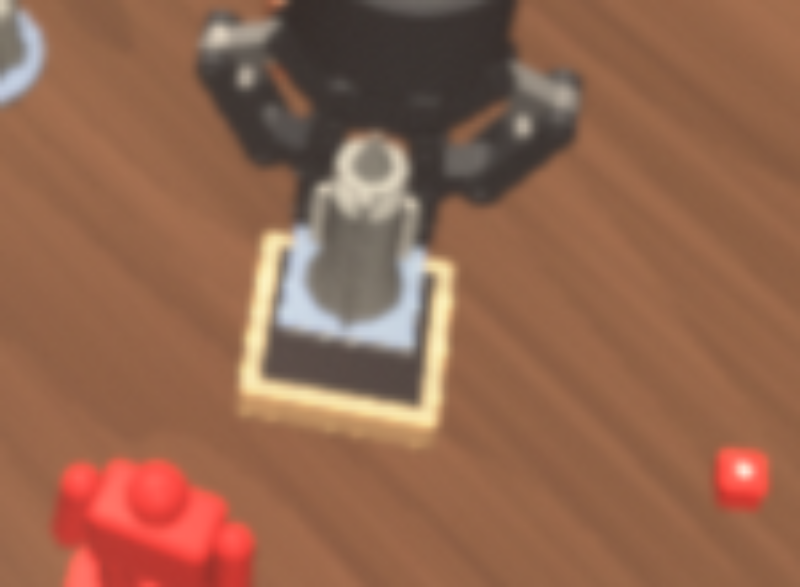

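```bash
python3 -m jog '{"offset":[[0.03,0.07,-0.08],[0,0,-0.08],[0,0,-0.08],[0,0,-0.06],[0,0,-0.04],[0,0,0],[0,0,0]],"angular":[[0,0,0],[0,0,0],[0,0,0],[0,0,0],[0,0,0],[0,0,0],[0,0,0]],"jaw":[15,15,15,15,15,15,15]}'; python3 go.py 601.5 320.3 51.2 -49.5
python3 - <<'E'
from h import *
im=manip.grab_frame("scene"); cv2.imwrite("pics/c10.png",cv2.resize(im[220:330,330:480],(800,587)))
E
```

```text
time: 24.2
tool_pos: [0.603, 0.3216, 0.0558]
tool_rot: [0.243, -0.243, 0.664, -0.664]
contact_force: [0.7, 0.4, -1.8]
gripper_width: 0.283
t 24.2 pos [603.  321.6  55.8] yaw -49.8 tilt 0.0 gw 24.2 F [ 0.7  0.4 -1.8]
units [-0.03  -0.026 -0.092] yaw 0.06
```

View pics/c10.png

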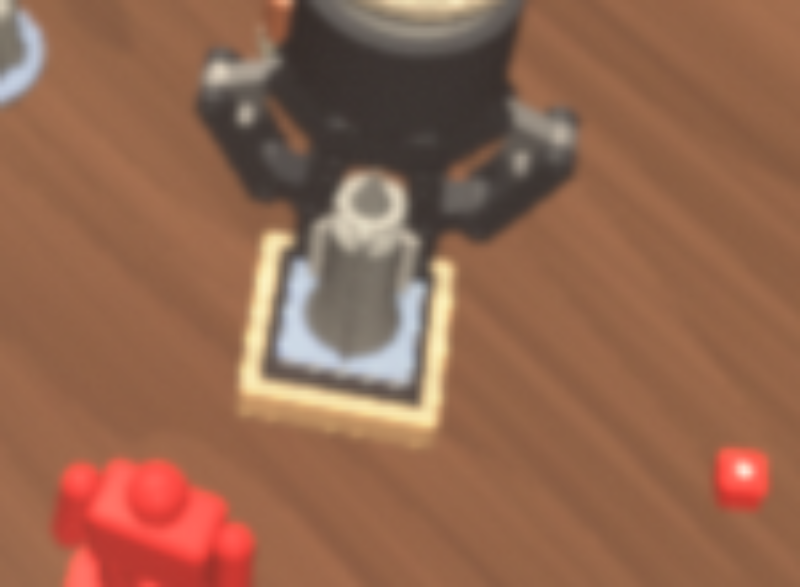

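Centred and aligned, and it has about 4.5 mm left to go down.

```bash
python3 -m jog '{"offset":[[-0.02,-0.02,-0.04],[0,0,-0.04],[0,0,-0.02],[0,0,0],[0,0,0]],"angular":[[0,0,0],[0,0,0],[0,0,0],[0,0,0],[0,0,0]],"jaw":[15,15,15,15,15]}'; python3 go.py 601.5 320.3 51.2 -49.5
```

```text
time: 24.75
tool_pos: [0.602, 0.3206, 0.0511]
tool_rot: [-0.243, 0.243, -0.664, 0.664]
contact_force: [-1.0, -0.5, 1.8]
gripper_width: 0.285
t 24.75 pos [602.  320.6  51.1] yaw -49.8 tilt 0.0 gw 24.4 F [-1.  -0.5  1.8]
units [-0.011 -0.007  0.001] yaw 0.05
```

```bash
python3 -m jog '{"offset":[[0,0,0],[0,0,0],[0,0,0],[0,0,0],[0,0,0],[0,0,0.3],[0,0,0.5],[0,0,0.7],[0,0,0.8],[0,0,0.6],[0,0,0.2],[0,0,0]],"angular":[[0,0,0],[0,0,0],[0,0,0],[0,0,0],[0,0,0],[0,0,0],[0,0,0],[0,0,0],[0,0,0],[0,0,0],[0,0,0],[0,0,0]],"jaw":[27,30,36,42,50,50,50,50,50,50,50,50]}'; python3 go.py 632 117.5 34 -16.6
python3 - <<'E'
from h import *
t=cv2.imread("pics/top0.png");s=cv2.imread("pics/scene0.png")
r=lambda im,x,y,w,h:cv2.resize(im[y:y+h,x:x+w],(400,400),interpolation=cv2.INTER_CUBIC)
cv2.imwrite("pics/g.png",cv2.hconcat([r(t,282,176,36,36),r(s,304,196,44,44)]))
E
```

```text
time: 25.95
tool_pos: [0.6031, 0.3211, 0.2089]
tool_rot: [0.245, -0.241, 0.664, -0.664]
contact_force: [0.1, -0.2, -0.7]
gripper_width: 0.586
t 25.95 pos [603.1 321.1 208.9] yaw -49.8 tilt 0.28 gw 50.0 F [ 0.1 -0.2 -0.7]
units [ 0.578 -4.071 -3.498] yaw 5.54
```

View pics/g.png

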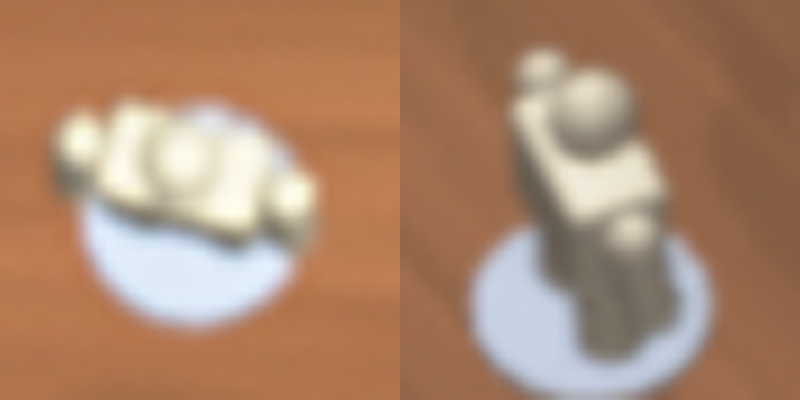

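```bash
python3 -m jog '{"offset":[[0.06,-0.2,0],[0.06,-0.43,0],[0.06,-0.43,0],[0.06,-0.43,0],[0.06,-0.43,0],[0.06,-0.43,0],[0.06,-0.43,0],[0.06,-0.43,0],[0.06,-0.43,0],[0.06,-0.43,0],[0,0,-0.4],[0,0,-0.3]],"angular":[[0,0,0.55],[0,0,0.55],[0,0,0.55],[0,0,0.55],[0,0,0.55],[0,0,0.55],[0,0,0.55],[0,0,0.55],[0,0,0.55],[0,0,0.55],[0,0,0],[0,0,0]],"jaw":[60,60,60,60,60,60,60,60,60,60,60,60]}' | head -1
python3 -m jog '{"offset":[[0,0,-0.1],[0,0,0],[0,0,0]],"angular":[[0,0,0],[0,0,0],[0,0,0]],"jaw":[60,60,60]}' | head -1; python3 go.py 632 117.5 34 -16.6
```

```text
time: 27.15
time: 27.45
t 27.45 pos [631.9 117.6 165.6] yaw -16.8 tilt 0.02 gw 59.8 F [-0.3  0.1  0.6]
units [ 2.000e-03 -2.000e-03 -2.633e+00] yaw 0.03
```

```bash
python3 -m jog '{"offset":[[0,0,-0.4],[0,0,-0.5],[0,0,-0.5],[0,0,-0.45],[0,0,-0.3],[0,0,-0.2],[0,0,0],[0,0,0]],"angular":[[0,0,0],[0,0,0],[0,0,0],[0,0,0],[0,0,0],[0,0,0],[0,0,0],[0,0,0]],"jaw":[60,60,60,60,60,60,60,60]}' | head -1; python3 go.py 632 117.5 34 -16.6
python3 - <<'E'
from h import *
im=manip.grab_frame("scene"); cv2.imwrite("pics/c11.png",cv2.resize(im[160:260,260:396],(800,588)))
E
```

```text
time: 28.25
t 28.25 pos [632.8 117.2  49.4] yaw -16.8 tilt 0.09 gw 59.7 F [ 0.3 -0.8 -0.3]
units [-0.016  0.005 -0.307] yaw 0.04
```

View pics/c11.png

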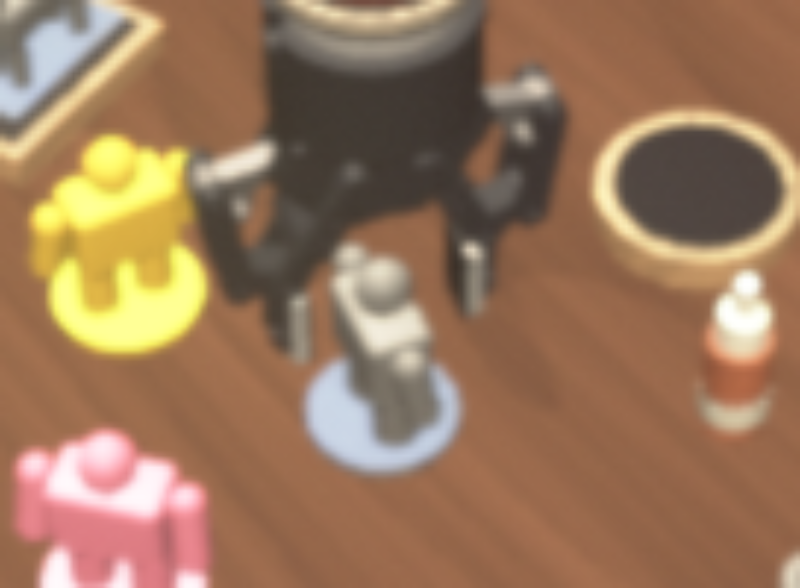

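```bash
python3 -m jog '{"offset":[[-0.01,0,-0.12],[0,0,-0.12],[0,0,-0.06],[0,0,0],[0,0,0],[0,0,0],[0,0,0],[0,0,0],[0,0,0]],"angular":[[0,0,0],[0,0,0],[0,0,0],[0,0,0],[0,0,0],[0,0,0],[0,0,0],[0,0,0],[0,0,0]],"jaw":[60,60,60,50,40,30,15,15,15]}' ; python3 go.py 465 110 52 -16.6
```

```text
time: 29.2
tool_pos: [0.6319, 0.1171, 0.0338]
tool_rot: [-0.422, 0.421, -0.568, 0.568]
contact_force: [0.8, 0.3, 1.3]
gripper_width: 0.295
t 29.2 pos [631.9 117.1  33.8] yaw -16.8 tilt 0.06 gw 25.2 F [0.8 0.3 1.3]
units [-3.339 -0.142  0.364] yaw 0.04
```

```bash
python3 -m jog '{"offset":[[0,0,0.2],[0,0,0.4],[0,0,0.5],[0,0,0.5],[0,0,0.5],[0,0,0.4],[0,0,0.2],[-0.2,0,0],[-0.4,-0.02,0],[-0.4,-0.02,0],[-0.4,-0.02,0],[-0.4,-0.02,0]],"angular":[[0,0,0],[0,0,0],[0,0,0],[0,0,0],[0,0,0],[0,0,0],[0,0,0],[0,0,0],[0,0,0],[0,0,0],[0,0,0],[0,0,0]],"jaw":[15,15,15,15,15,15,15,15,15,15,15,15]}'|head -2
python3 -m jog '{"offset":[[-0.4,-0.02,0],[-0.4,-0.02,0],[-0.4,-0.02,0],[-0.25,0,0],[-0.1,0,0],[0,0,0],[0,0,-0.3],[0,0,-0.5],[0,0,-0.5],[0,0,-0.4],[0,0,-0.2],[0,0,0]],"angular":[[0,0,0],[0,0,0],[0,0,0],[0,0,0],[0,0,0],[0,0,0],[0,0,0],[0,0,0],[0,0,0],[0,0,0],[0,0,0],[0,0,0]],"jaw":[15,15,15,15,15,15,15,15,15,15,15,15]}'|head -2
python3 go.py 464.5 110 51.8 -16.6
python3 - <<'E'
from h import *
im=manip.grab_frame("scene"); cv2.imwrite("pics/c12.png",cv2.resize(im[130:240,310:460],(800,587)))
E
```

```text
time: 30.4
tool_pos: [0.5388, 0.113, 0.1659]
time: 31.6
tool_pos: [0.4625, 0.1099, 0.0707]
t 31.6 pos [462.5 109.9  70.7] yaw -16.8 tilt 0.28 gw 24.9 F [ 1.  -0.3 -2.4]
units [ 0.04   0.002 -0.378] yaw 0.04
```

View pics/c12.png

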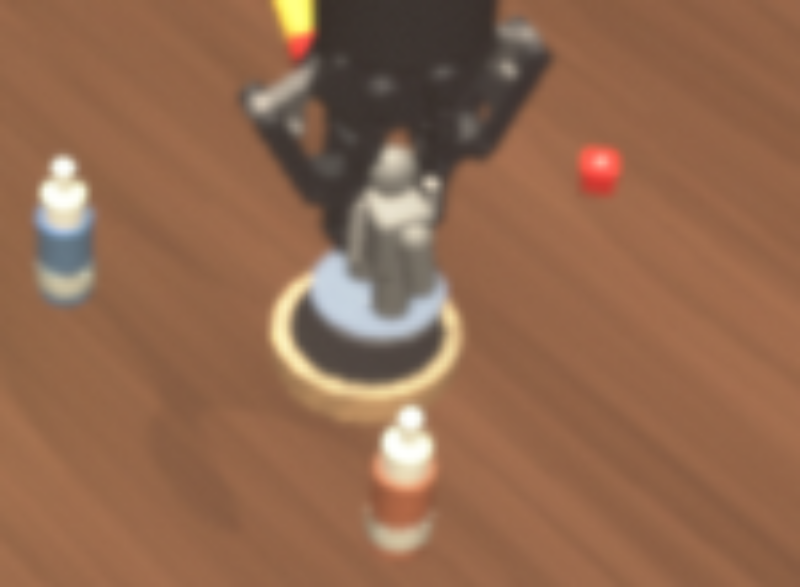

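```bash
python3 -c "
from h import *
f=lambda x,y:(310+x*.1875-.5,130+y*.1874-.5)
print(toz('scene',f(379,293),.043),toz('scene',f(366,332),.018))"
python3 -m jog '{"offset":[[0.03,0,-0.08],[0,0,-0.08],[0,0,-0.08],[0,0,-0.06],[0,0,-0.06],[0,0,0],[0,0,0]],"angular":[[0,0,0],[0,0,0],[0,0,0],[0,0,0],[0,0,0],[0,0,0],[0,0,0]],"jaw":[15,15,15,15,15,15,15]}'; python3 go.py 464.5 110 51.8 -16.6
```

```text
[[0.46200195 0.11359027 0.043     ]] [[0.46542091 0.11135019 0.018     ]]
time: 32.35
tool_pos: [0.4655, 0.1101, 0.0553]
tool_rot: [0.421, -0.421, 0.568, -0.568]
contact_force: [0.1, -0.6, -1.1]
gripper_width: 0.296
t 32.35 pos [465.5 110.1  55.3] yaw -16.8 tilt 0.01 gw 25.3 F [ 0.1 -0.6 -1.1]
units [-0.019 -0.002 -0.069] yaw 0.04
```

```bash
python3 -m jog '{"offset":[[-0.01,0,-0.04],[0,0,-0.03],[0,0,-0.02],[0,0,0],[0,0,0]],"angular":[[0,0,0],[0,0,0],[0,0,0],[0,0,0],[0,0,0]],"jaw":[15,15,15,15,15]}'; python3 go.py 464.5 110 51.8 -16.6
```

```text
time: 32.85
tool_pos: [0.4652, 0.1101, 0.0517]
tool_rot: [0.421, -0.422, 0.568, -0.568]
contact_force: [-2.9, -0.0, 5.4]
gripper_width: 0.3
t 32.85 pos [465.2 110.1  51.7] yaw -16.8 tilt 0.01 gw 25.6 F [-2.9 -0.   5.4]
units [-0.014 -0.003  0.001] yaw 0.04
```

Contact is felt, so I'll release, lift and retreat to the side for a clear view.

```bash
python3 -m jog '{"offset":[[0,0,0],[0,0,0],[0,0,0],[0,0,0],[0,0,0],[0,0,0.3],[0,0,0.5],[0,0,0.7],[0,0,0.8],[0,0,0.8],[0,0,0.2],[0,0,0]],"angular":[[0,0,0],[0,0,0],[0,0,0],[0,0,0],[0,0,0],[0,0,0],[0,0,0],[0,0,0],[0,0,0],[0,0,0],[0,0,0],[0,0,0]],"jaw":[28,32,38,46,54,54,54,54,54,54,54,54]}'|head -2
python3 -m jog '{"offset":[[-0.1,0.4,0],[-0.1,0.8,0],[-0.1,0.8,0],[-0.1,0.8,0],[-0.1,0.8,0],[-0.1,0.8,0],[-0.1,0.8,0],[-0.3,0.6,0],[-0.3,0.4,0],[-0.3,0.4,0],[0,0,0],[0,0,0]],"angular":[[0,0,0],[0,0,0],[0,0,0],[0,0,0],[0,0,0],[0,0,0],[0,0,0],[0,0,0],[0,0,0],[0,0,0],[0,0,0],[0,0,0]],"jaw":[54,54,54,54,54,54,54,54,54,54,54,54]}'
python3 - <<'E'
from h import *
for n in ("top","scene"): cv2.imwrite(f"pics/{n}9.png",manip.grab_frame(n))
t=cv2.imread("pics/top9.png"); s=cv2.imread("pics/scene9.png")
cv2.imwrite("pics/f1.png",cv2.resize(t[150:290,190:480],(800,386),interpolation=cv2.INTER_CUBIC)); cv2.imwrite("pics/f2.png",cv2.resize(s[80:310,220:480],(678,600),interpolation=cv2.INTER_CUBIC))
E
```

```text
time: 34.05
tool_pos: [0.4663, 0.1102, 0.2183]
time: 35.25
tool_pos: [0.3842, 0.4394, 0.2133]
tool_rot: [-0.42, 0.423, -0.567, 0.568]
contact_force: [-0.2, -0.6, 0.8]
gripper_width: 0.632
```

View pics/f1.png

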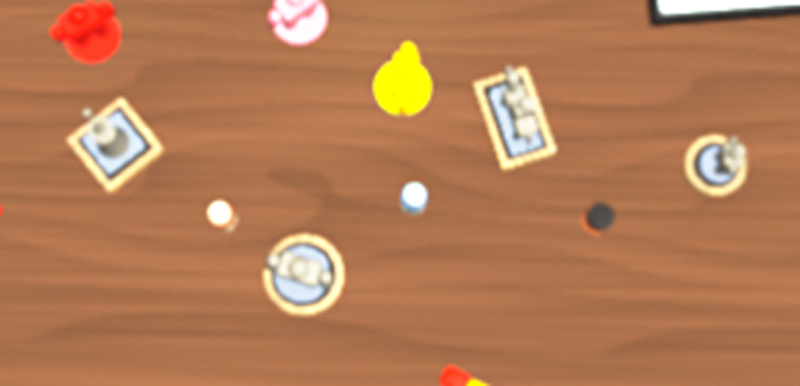

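View pics/f2.png

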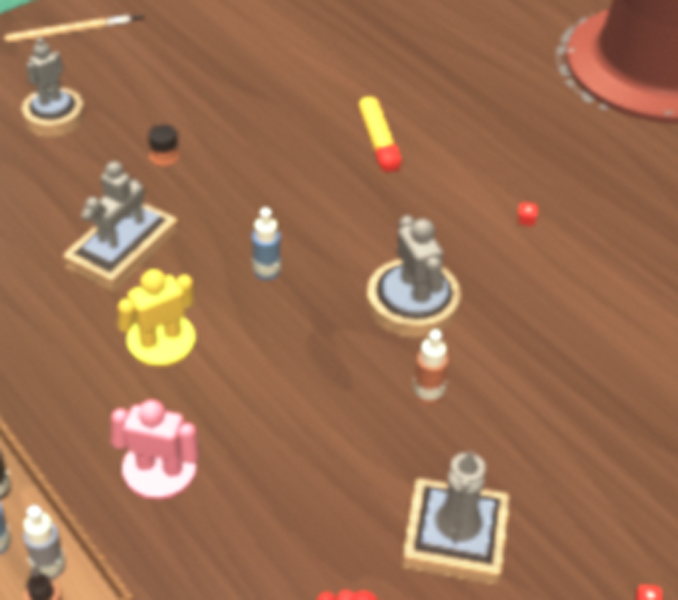

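All four look centred and upright, and both bottles stand. I'll measure the offsets.

Run:
```python
from h import *
from scipy.optimize import least_squares
T={"giant":((302,255),(375,190),(464.2,109.8),30),"soldier":((447,210),(239,119),(594.5,-336),20),"wizard":((230,203),(397,283),(602.3,321.2),0),"rider":((373,195),(265,171),(642.5,-117.2),0)}
for k,(a,b,tg,R) in T.items():
  for n,px in (("top",a),("scene",b)):
    im=cv2.imread(f"pics/{n}9.png").astype(int); m=((im[...,0]>im[...,2]+ (12 if n=="top" else 2))&(im[...,0]>100)).astype(np.uint8)
    c,r=proj(n,[tg[0]/1000,tg[1]/1000,.024])[0],32
    g=np.zeros_like(m); cv2.circle(g,tuple(int(v) for v in c),22,1,-1); m&=g
    kk,l,st,_=cv2.connectedComponentsWithStats(m); i=[j for j in range(1,kk) if st[j,4]>8]
    q=[]
    for j in i:
        cs,_=cv2.findContours((l==j).astype(np.uint8),cv2.RETR_EXTERNAL,cv2.CHAIN_APPROX_NONE); q.append(cs[0][:,0])
    q=(toz(n,np.vstack(q),.024)[:,:2]*1000).astype(np.float32)
    rr=cv2.minAreaRect(q); out=np.round(rr[0],1),np.round(rr[1],1),round(rr[2],1)
    if R:
        s=least_squares(lambda p:np.hypot(*(q-p).T)-(R-1),tg,loss="cauchy",f_scale=1.); out=s.x.round(1),(abs(s.fun)<2).sum(),len(q)
    print(k,n,"target",tg,out)
```

```text
giant top target (464.2, 109.8) (array([464.4, 110.3]), np.int64(40), 73)
giant scene target (464.2, 109.8) (array([463.4, 110.9]), np.int64(41), 69)
soldier top target (594.5, -336) (array([ 594.7, -334.1]), np.int64(26), 38)
soldier scene target (594.5, -336) (array([ 593.2, -337.3]), np.int64(19), 32)
wizard top target (602.3, 321.2) (array([602.4, 320.2]), array([51.7, 52.8]), 41.3)
wizard scene target (602.3, 321.2) (array([602.4, 322.4]), array([49.7, 51.1]), 39.9)
rider top target (642.5, -117.2) (array([ 641.7, -116.7]), array([79.2, 38.2]), 18.5)
rider scene target (642.5, -117.2) (array([ 641.1, -116.4]), array([73.1, 34.8]), 19.4)
```

All four are within about 2 mm and 2° of their inlays, so I'm handing in.

```bash
python3 -c "
from plant import manip
print(manip.state()['time']); print(manip.job_done())"
```

```text
35.35
the job is handed in; nothing more can be done
None
```

I set all four grey figures down on their matching plinths: rider, then soldier, wizard and giant. I lowered each until it touched, released it and lifted clear, then handed the job in at 35.35 s of the 106 s. No verdict is reported on hand-in.

My last checks used both cameras:
- **Position:** each base centre measured within about 2 mm of its inlay centre; the limit is 10 mm.
- **Alignment:** the wizard's square base was within about 1.5° of its inlay and the rider's oblong base within about 1°; the limit is 14°.
- **Upright:** all four figures looked upright by eye; I did not measure their tilt. Both paint bottles were standing, and the robot was clear of everything.

No check failed. The two cameras differed by up to about 3 mm (on the soldier), roughly what the 2 mm calibration error would give.

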